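# Pin the bench latch

## Task

Lock the bench's steel slide latch: slide its tongue by the yellow tab fully home into the catch, so that the tongue's hole lines up with the two holes of the catch. Then take the red-knobbed lock pin from the wooden rack and put it down through all three holes until its knob rests on the catch, and let go.

Things in the scene. Friction and masses are not known exactly. Their poses are not given: they have to be found in the camera images.
- latch: Fixed steel slide latch. Origin: on the bench (height 0) below the catch's hole centre; z up; tongue slides home along +y. Catch: bracket 70 (x) by 56 (y) mm about the origin, two level leaves 6 mm thick with tops at heights 62 and 34 mm, each with a 24 mm round hole over the origin, free below to 6 mm. Base plate: x -45 to 45, y -205 to 45 mm.
- tongue (a joint): Slide of the latch's aluminium tongue (44 mm wide, heights 44 to 52 mm, 27 mm hole) along latch +y, in m: 0 drawn back, 0.050 home at its stop, its hole centred with the catch's holes. Friction about 3 N; stays put. Yellow tab on it: upright block 30 (x) by 14 (y) mm, heights 52 to 100 mm, centred in the latch frame at x = 0, y = -135 mm + this value.
- lock_pin: Loose pin upright in one of the rack's holes: steel shank 12 mm thick, 52 mm long, tapered foot; red cylindrical knob 36 mm wide, 36 mm high; about 120 g. Origin: centre of the foot's end; z up the pin (knob z 52 to 88 mm). The knob rests on the rack's top. The other holes hold a wooden-handled countersink and a black-winged brass bolt, not needed.
- rack: Fixed wooden block 250 (x) by 60 (y) by 60 (z) mm, origin at the centre of its underside on the bench. Three 22 mm holes in its top at x = -80, 0, 80 mm, y = 0. The tools in it stand up to 108 mm above the bench; there is free room on both y sides.
Not all that is in view belongs to the job. Of the things like the lock_pin, leave any that is blue; of the rest the smaller one is meant.

How it is judged:
On the way:
1. the tongue is slid home in the catch (value of joint tongue above 0.044 m), for 0.2 s.
At the end, for the whole second after the job is handed in: The tongue is home (slid at least 42 of its 50 mm), and the lock pin stands through all three holes: foot within 12 mm of the catch's hole axis and less than 17 mm above the bench (10 mm when the knob rests on the catch), upright within 10 degrees, at rest (value of joint tongue above 0.042 m and horizontal distance between lock_pin and latch below 0.012 m and z of lock_pin in the frame of latch below 0.017 m and angle between lock_pin's own z axis and vertical below 0.175 rad and linear speed of lock_pin below 0.03 m/s); the robot touches nothing.
It also fails if it takes over 56 s, if anything falls off the work surface, if the arm or the gripper's body presses on something with over 40 N, if the wrist force passes 120 N, or if a joint passes its speed limit or range.

## Robot

A 6-joint arm with a two-finger parallel gripper is mounted at the origin on the work surface. World frame = base frame: x ahead of the robot, y to its left, z up, the work surface at z = 0. Lengths are in m, angles in rad, forces in N, time in s.
With the tool pointing down it reaches from about 0.325 to 1 m from the base axis. Payload 5.1 kg.
Tool frame: the origin (TCP) lies on the centre line of the jaws, within the pads' length; the fingertips stand 22 mm ahead of it and the grasp point (between the pads) lies 3 mm ahead of it; z points along the fingers, y is the line along which they close (so a half turn about z gives the same grasp; the last joint's range is limited). The gripper opens to 85 mm and grips with 20 to 120 N. Pads are 22 mm wide; open, the fingers measure 114 mm over their backs; the gripper's body (76 mm by 85 mm) begins 54 mm behind the grasp point. The pads swing forward as they close: fully open they stand 13 mm farther back than shut.
Start: joints at [1.104, 0.124, 1.65, -0, 1.367, -0.083], TCP at [0.243, 0.603, 0.253] pointing down, gripper open.
Joint ranges: [-2.61, 2.61], [-1.02, 2.33], [0.03, 2.71], [-1.35, 4.49], [0.32, 2.68], [-2.91, 2.91]. Speed limits (rad/s): [2.57, 2.57, 3.14, 3.14, 3.14, 3.14].

## Interface

Orientations are given as a unit quaternion [w, x, y, z].
In Python, from plant import robot, camera, get_calibration, order gives the robot as it stands. The module is installed in compiled form; this text tells all that it offers.
- The arm moves only by the tool servo_tool, never from a script. Its argument "commands" is a list of rows, each a list of 2 entries, a list of its own where there are three numbers: the shift along the tool's x, y, z scaled (see below), then the turn, a rotation vector about the tool's x, y, z scaled (see below). In form: [[[x, y, z], [rx, ry, rz]], ...]. A call has exactly 10 rows; each row shifts and turns the commanded pose from where the row before left it, along the tool's axes as they then stand; what a row does not reach is not made up. The controller multiplies each number of a shift by 0.02 m and each number of a turn by 0.08 rad. A row lasts 1/12 s, in which the tool goes at most 41.7 mm and 7.16 degrees, less where a joint would pass 70% of its speed; a pose out of reach is approached as far as the arm can. A call with a number of a shift or a turn outside -1 to 1 is refused whole. A call with a gripper value outside its range is refused whole. "grip" is the closure, from 0 (fully open) to 1 (shut), set as the call begins (left out, the last holds). The fingers move at their own pace and stop on an object; the grip force is fixed at half the most. Time passes only in rows, so rows that do not move let the fingers close, or fill a call up. It gives the time, the measured TCP pose, the force, the opening and the grip force at its end, in the units of the state.
- robot.get_state(): the state, without advancing time (a new reading comes with each control period).
- camera(name): name is "scene" or "side" or "wrist"; returns (picture, depth): 480x640x3 uint8, red, green, blue; 480x640 float32, m along the optical axis (not along the pixel's ray), 0 where there is no reading.
- get_calibration(name): a dict with "vfov" (degrees; the focal length in pixels is half the picture's height over the tangent of half this angle, whatever the lens; pixels are square), "cx", "cy" (the principal point, pixels), "dist" ([k1, k2, p1, p2, k3] as OpenCV has them; the pictures are not rectified), "origin" and "attitude" of the camera in the world; the wrist camera has in their place "T_tool_cam" (4x4, takes a point from camera to tool coordinates, whose origin is the TCP and whose axes are the flange's). Camera axes: x right, y down, z forward; pixel columns grow to the right and rows downward; lengths in m; the calibration is good to about 2 mm. A picture is of the moment at which its call begins: read the wrist's pose just before it. get_calibration takes no time and is no camera call.
- order.sign_off(): hands the job in; it is judged then, once.
The state is a dict: "clock": time; "joint_pos": joint angles; "joint_velocities": joint speeds; "effort": joint torques, N m; "position": TCP position; "ee_rot": TCP orientation; "force": force on the tool from outside, world axes, zero at the start; "moment": the same for the moment, N m; "opening": finger opening in m; "gripper_force": force on a finger pad.
Only numpy, scipy, OpenCV 4.12 (cv2) and the standard library are available. Lean on these libraries where they do the work, as an engineer would, in place of code of your own. Each camera call takes 0.05 s, during which the arm holds its last target. There are 200 camera calls.

## Working session

There is one attempt and no reset: what is moved stays moved. The work goes in short steps, Python scripts to look and compute and a tool call to move; the robot and the scene stay as the last step left them, time stands still between calls to the robot, and variables do not carry over. Pictures are saved under pics/ and viewed, at most 10 in all, crops included, and the job is handed in when it is done.

Besides the shell and the picture viewer there is one more tool, called in YAML: its name, and indented under it one key for each argument. servo_tool: Moves the arm, as the interface text tells. Its arguments: {"type":"object","properties":{"commands":{"type":"array"},"grip":{"type":"number"}},"required":["commands"]}

```bash
mkdir -p pics; cat > h.py <<'E'
import numpy as np,cv2,pickle
from plant import robot,camera,get_calibration,order
from scipy.spatial.transform import Rotation as R
def q2R(q): return R.from_quat([q[1],q[2],q[3],q[0]]).as_matrix()
def shot(name,fn):
    s=robot.get_state(); p,d=camera(name); cv2.imwrite(f'pics/{fn}.png',p[:,:,::-1])
    pickle.dump((name,s,p,d,get_calibration(name)),open(f'pics/{fn}.pkl','wb')); return s
def load(fn):
    name,s,p,d,c=pickle.load(open(f'pics/{fn}.pkl','rb'))
    if name=='wrist':
        T=np.eye(4);T[:3,:3]=q2R(s['ee_rot']);T[:3,3]=s['position'];T=T@np.array(c['T_tool_cam'])
    else:
        T=np.eye(4);a=np.array(c['attitude']);T[:3,:3]=a if a.shape==(3,3) else q2R(a);T[:3,3]=c['origin']
    f=240/np.tan(np.radians(c['vfov'])/2)
    K=np.array([[f,0,c['cx']],[0,f,c['cy']],[0,0,1.]])
    return s,p,d,T,K,np.array(c['dist'],float)
def px(fn,uv,z=None):
    "world points of pixels; by depth, or on plane height z"
    s,p,d,T,K,D=load(fn); uv=np.array(uv,float).reshape(-1,2)
    n=cv2.undistortPoints(uv[:,None],K,D)[:,0]; r=np.c_[n,np.ones(len(n))]
    if z is None: t=np.array([d[int(round(v)),int(round(u))] for u,v in uv])
    else: t=(z-T[2,3])/(r@T[:3,:3].T)[:,2]
    return (r*t[:,None])@T[:3,:3].T+T[:3,3]
E
python3 - <<'E'
from h import *
np.set_printoptions(precision=4,suppress=True)
print(get_calibration('scene'),get_calibration('wrist'))
shot('scene','sc0');shot('side','si0');s=shot('wrist','w0');print(s)
E
```

```text
{'vfov': 52.66177853206998, 'cx': 319.86390592161405, 'cy': 244.65157159437436, 'dist': array([-0.1264,  0.    ,  0.    ,  0.    ,  0.    ]), 'origin': array([0.9142, 0.2949, 0.6127]), 'attitude': array([-0.185 ,  0.4559,  0.8134, -0.3103])} {'vfov': 68.02033684703736, 'cx': 322.563297805033, 'cy': 246.13090448150544, 'dist': array([0.0136, 0.    , 0.    , 0.    , 0.    ]), 'T_tool_cam': array([[ 0.0004, -0.9632, -0.2688,  0.0682],
       [ 1.    ,  0.    ,  0.0013, -0.0004],
       [-0.0012, -0.2688,  0.9632, -0.1209],
       [ 0.    ,  0.    ,  0.    ,  1.    ]])}
{'clock': 0.1, 'joint_pos': array([ 1.1044,  0.1244,  1.6516,  0.    ,  1.3675, -0.0826]), 'joint_velocities': array([ 0.0014, -0.0007, -0.0025,  0.0013,  0.0023,  0.0013]), 'effort': array([  0.0008, -42.4931, -36.6654,  -0.0001,   0.004 ,  -0.    ]), 'position': array([0.2432, 0.6022, 0.2522]), 'ee_rot': array([-0.0003,  0.1907,  0.9816, -0.0009]), 'force': array([-0.1799, -0.0727, -0.0479]), 'moment': array([-0.0062, -0.0004,  0.0367]), 'gripper_force': 0.0, 'opening': 0.0857118733135327}
```

View pics/sc0.png

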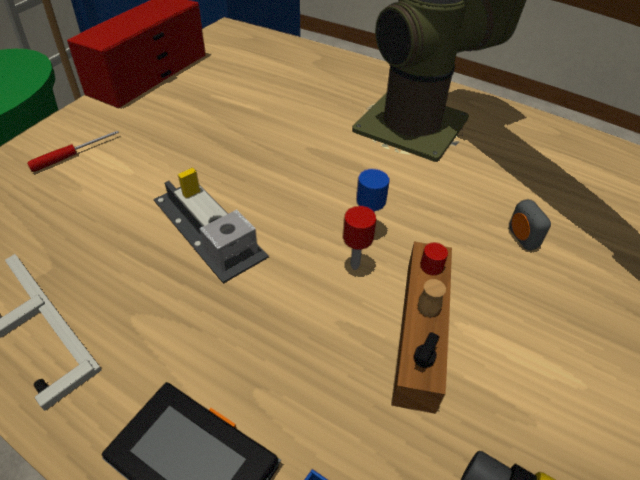

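View pics/si0.png

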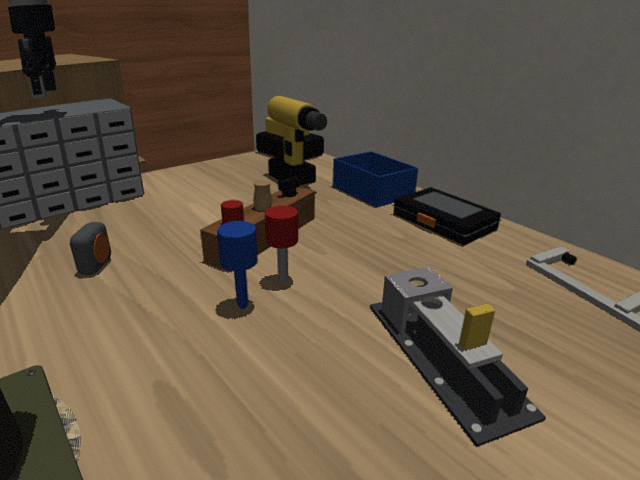

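View pics/w0.png

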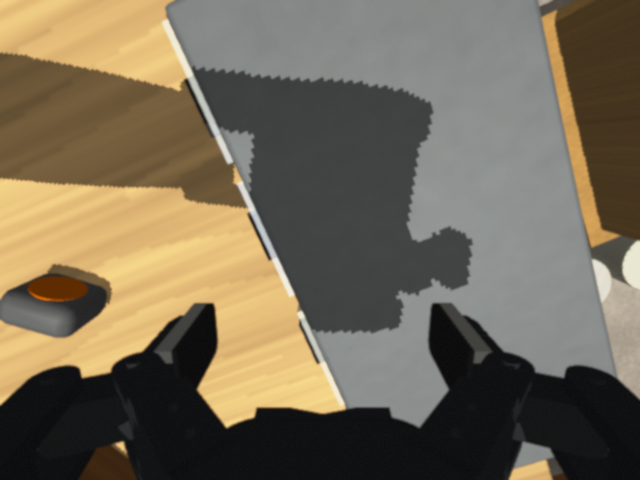

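The scene picture shows the latch with its tab at about (188,182) and the catch at (230,230). The rack pin's knob is at (433,258); the larger red pin (358,230) and the blue pin (372,190) stay where they are.

```bash
python3 - <<'E'
from h import *
np.set_printoptions(precision=4,suppress=True)
def cloud(fn):
    s,p,d,T,K,D=load(fn); v,u=np.mgrid[:480,:640]; P=np.full((480,640,3),np.nan)
    n=cv2.undistortPoints(np.c_[u.ravel(),v.ravel()].astype(float)[:,None],K,D)[:,0]
    t=d.ravel(); W=(np.c_[n,np.ones(len(n))]*t[:,None])@T[:3,:3].T+T[:3,3]; W[t==0]=np.nan
    return p.astype(int),W.reshape(480,640,3)
for fn in ['sc0','si0']:
    p,W=cloud(fn); r,g,b=p[...,0],p[...,1],p[...,2]; z=W[...,2]
    def win(x0,x1,y0,y1):
        m=np.zeros((480,640),bool); m[y0:y1,x0:x1]=1; return m
    box={'sc0':[(165,210,155,205),(200,260,205,245),(415,455,235,275),(390,460,235,410),(150,270,170,282)],'si0':[(450,500,295,355),(380,455,265,300),(215,250,195,225),(200,320,180,265),(365,545,265,450)]}[fn]
    ye=win(*box[0])&(r>g)&(g>1.8*b)&(r>90)&(z>.056)
    Y=W[ye]; print(fn,'tab',len(Y),np.median(Y,0),Y.min(0),Y.max(0)); T=Y[Y[:,2]>np.percentile(Y[:,2],98)-.004]; print(' tabtop',T.mean(0))
    C=W[win(*box[1])&(abs(z-.062)<.004)]; rc=cv2.minAreaRect(C[:,:2].astype(np.float32)); print(' catch',len(C),np.median(C[:,2]),rc)
    k=W[win(*box[2])&(r>1.8*g)&(r>60)]; k=k[k[:,2]>np.percentile(k[:,2],98)-.005]; print(' knobtop',len(k),k.mean(0),cv2.minEnclosingCircle(k[:,:2].astype(np.float32)))
    k=W[win(*box[3])&(abs(z-.06)<.004)]; print(' rack',len(k),np.median(k[:,2]),cv2.minAreaRect(k[:,:2].astype(np.float32)))
    k=W[win(*box[4])&(abs(z-.048)<.006)]; print(' tongue',len(k),cv2.minAreaRect(k[:,:2].astype(np.float32)))
a=cv2.imread('pics/sc0.png');b=cv2.imread('pics/si0.png')
A=cv2.resize(a[160:285,145:275],None,fx=4,fy=4,interpolation=2)
B=cv2.resize(a[225:290,395:470],None,fx=3.6,fy=3.6,interpolation=2)
B=cv2.copyMakeBorder(B,0,500-len(B),0,0,0)
cv2.imwrite('pics/c0.png',np.hstack([A,B]))
E
```

```text
sc0 tab 173 [ 0.4917 -0.2121  0.098 ] [ 0.4705 -0.2238  0.0581] [ 0.5029 -0.2     0.1013]
 tabtop [ 0.4868 -0.2115  0.0989]
 catch 1046 0.06143875615993666 ((0.5263331532478333, -0.09898390620946884), (0.05895199626684189, 0.07135742157697678), 70.4614486694336)
 knobtop 0 [nan nan nan] ((0.0, 0.0), 0.0)
 rack 4497 0.05934868029578999 ((0.4999988377094269, 0.23320908844470978), (0.2534720301628113, 0.06097659841179848), 18.985536575317383)
 tongue 1126 ((0.5008496046066284, -0.1735382378101349), (0.21830059587955475, 0.0711505189538002), 71.03721618652344)
si0 tab 224 [ 0.4853 -0.2132  0.0995] [ 0.471  -0.2232  0.0742] [ 0.5008 -0.202   0.1013]
 tabtop [ 0.4851 -0.2132  0.0995]
 catch 1263 0.06140825341042627 ((0.5264626145362854, -0.09934891760349274), (0.06099587678909302, 0.07204762101173401), 69.342041015625)
 knobtop 0 [nan nan nan] ((0.0, 0.0), 0.0)
 rack 1035 0.05967816812506305 ((0.5146880149841309, 0.20584043860435486), (0.2504415214061737, 0.15646199882030487), 27.12764549255371)
 tongue 3145 ((0.49978429079055786, -0.1754484474658966), (0.21896952390670776, 0.07143040001392365), 70.65667724609375)<stdin>:16: RuntimeWarning: Mean of empty slice.
  ret = um.true_divide(
```

View pics/c0.png

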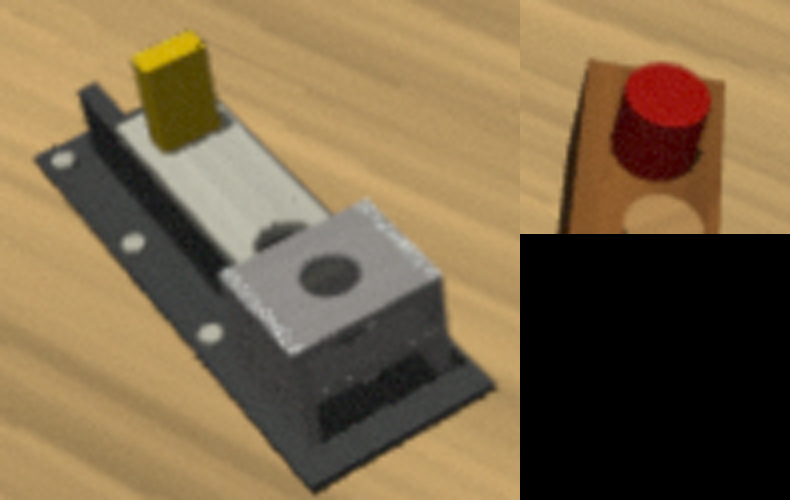

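```bash
python3 - <<'E'
from h import *
np.set_printoptions(precision=4,suppress=True)
print('hole',px('sc0',[227.3,228.5],.062),'knob',px('sc0',[435.9,251.2],.096),px('sc0',[435.9,251.2]))
print('tabtop corners',px('sc0',[[145+134/4,160+52/4],[145+190/4,160+33/4],[145+204/4,160+44/4],[145+146/4,160+70/4]],.1))
# base plate corners: near two
b=px('sc0',[[145+36/4,160+158/4],[145+315/4,160+490/4],[145+496/4,160+384/4]],.003);print('base',b, np.linalg.norm(np.diff(b,axis=0),axis=1))
d=b[1]-b[0];print(np.degrees(np.arctan2(d[1],d[0])))
c=np.array([.5000,.2332]);a=np.radians(18.99)
for k in(-.08,.08):
  print('rackhole',c+k*np.array([np.cos(a),np.sin(a)]), c+k*np.array([-np.sin(a),np.cos(a)]))
E
```

```text
hole [[ 0.5272 -0.0979  0.062 ]] knob [[0.4281 0.2085 0.096 ]] [[0.428  0.2085 0.0959]]
tabtop corners [[ 0.4956 -0.2214  0.1   ]
 [ 0.4737 -0.2097  0.1   ]
 [ 0.4762 -0.1997  0.1   ]
 [ 0.5017 -0.2091  0.1   ]]
base [[ 0.4992 -0.3054  0.003 ]
 [ 0.5832 -0.07    0.003 ]
 [ 0.4992 -0.041   0.003 ]] [0.2499 0.0888]
70.37126937432281
rackhole [0.4244 0.2072] [0.526  0.1576]
rackhole [0.5756 0.2592] [0.474  0.3088]
```

The crop puts the catch hole at about (227,228), agreeing with the base plate corners; the world position is (0.5268,-0.098). The tab is at (0.486,-0.211) and the tongue has about 35 mm left to go. The knob is at (0.428,0.2085), top at 0.096 as it must be. I move over the tab now.

servo_tool:
  commands:
    - [[0,0,0],[0,0,-0.5]]
    - [[-0.7,-0.95,0],[0,0,0]]
    - [[-0.7,-0.95,0],[0,0,0]]
    - [[-0.7,-0.95,0],[0,0,0]]
    - [[-0.7,-0.95,0],[0,0,0]]
    - [[-0.7,-0.95,0],[0,0,0]]
    - [[-0.7,-0.95,0],[0,0,0]]
    - [[-0.7,-0.95,0],[0,0,0]]
    - [[-0.7,-0.95,0],[0,0,0]]
    - [[-0.7,-0.95,0],[0,0,0]]
  grip: 0

```text
clock: 0.98
position: [0.3044, 0.398, 0.2529]
ee_rot: [-0.0, 0.171, 0.985, -0.0]
force: [0.9, 0.2, -0.2]
opening: 0.0856
gripper_force: 0.0
```

servo_tool:
  commands:
    - [[-0.7,-0.95,0],[0,0,0]]
    - [[-0.7,-0.95,0],[0,0,0]]
    - [[-0.7,-0.95,0],[0,0,0]]
    - [[-0.7,-0.95,0],[0,0,0]]
    - [[-0.7,-0.95,0],[0,0,0]]
    - [[-0.7,-0.95,0],[0,0,0]]
    - [[-0.7,-0.95,0],[0,0,0]]
    - [[-0.7,-0.95,0],[0,0,0]]
    - [[-0.7,-0.95,0],[0,0,0]]
    - [[-0.7,-0.95,0],[0,0,0]]

```text
clock: 1.82
position: [0.3721, 0.172, 0.2531]
ee_rot: [-0.0, 0.171, 0.985, -0.0]
force: [-0.2, -0.1, -0.1]
opening: 0.0854
gripper_force: 0.0
```

servo_tool:
  commands:
    - [[-0.7,-0.95,0],[0,0,0]]
    - [[-0.7,-0.95,0],[0,0,0]]
    - [[-0.7,-0.95,0],[0,0,0]]
    - [[-0.7,-0.95,0],[0,0,0]]
    - [[-0.7,-0.95,0],[0,0,0]]
    - [[-0.7,-0.95,0],[0,0,0]]
    - [[-0.7,-0.95,0],[0,0,0]]
    - [[-0.7,-0.95,0],[0,0,0]]
    - [[-0.7,-0.95,0],[0,0,0]]
    - [[-0.7,-0.95,0],[0,0,0]]

```text
clock: 2.65
position: [0.4399, -0.0541, 0.2531]
ee_rot: [-0.0, 0.171, 0.985, 0.0]
force: [1.2, 0.6, 0.0]
opening: 0.0852
gripper_force: 0.0
```

servo_tool:
  commands:
    - [[-0.69,-0.94,0],[0,0,0]]
    - [[-0.69,-0.94,0],[0,0,0]]
    - [[-0.69,-0.94,0],[0,0,0]]
    - [[-0.69,-0.94,0],[0,0,0]]
    - [[-0.69,-0.94,0],[0,0,0]]
    - [[-0.69,-0.94,0],[0,0,0]]
    - [[-0.69,-0.94,0],[0,0,0]]
    - [[0,0,1],[0,0,0]]
    - [[0,0,1],[0,0,0]]
    - [[0,0,0],[0,0,0]]

```text
clock: 3.48
position: [0.4842, -0.2086, 0.2084]
ee_rot: [-0.004, 0.171, 0.985, 0.001]
force: [-0.4, 1.2, -0.1]
opening: 0.0851
gripper_force: 0.0
```

```bash
python3 - <<'E'
from h import *
np.set_printoptions(precision=4,suppress=True)
s=shot('wrist','w1');print(s['position'],s['ee_rot'])
E
```

```text
[ 0.4842 -0.2086  0.2084] [-0.004   0.1715  0.9852  0.0014]
```

View pics/w1.png

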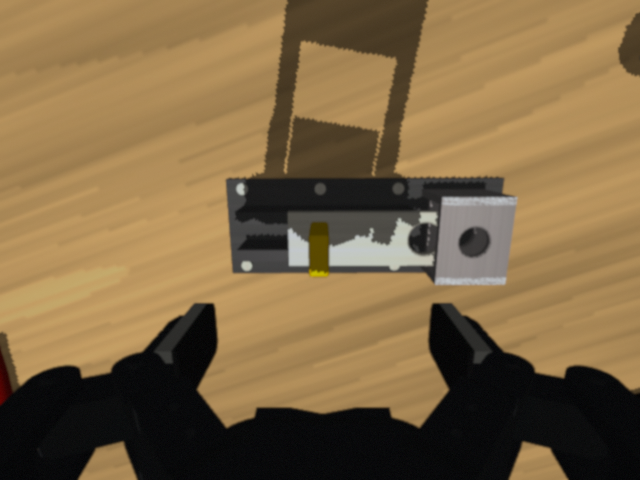

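The wrist view shows the tab's top at about (319,273) and the catch's hole at (474,241).

```bash
python3 - <<'E'
from h import *
np.set_printoptions(precision=4,suppress=True)
print(px('w1',[[319,272],[309,276],[329,276]],.1),px('w1',[474,241],.062), px('w1',[[474,262],[320,272]]))
s=load('w1')[0];Rm=q2R(s['ee_rot']);print(Rm)
E
```

```text
[[ 0.4958 -0.2153  0.1   ]
 [ 0.4962 -0.2227  0.1   ]
 [ 0.5009 -0.2098  0.1   ]] [[ 0.525  -0.0982  0.062 ]] [[ 0.5421 -0.1019  0.0612]
 [ 0.4961 -0.2147  0.0998]]
[[-0.9412  0.3379 -0.0074]
 [ 0.3379  0.9412  0.0041]
 [ 0.0084  0.0014 -1.    ]]
```

servo_tool:
  commands:
    - [[-0.1,-0.1,0.9],[0,0,0]]
    - [[0,0,0.9],[0,0,0]]
    - [[0,0,0.9],[0,0,0]]
    - [[0,0,0.9],[0,0,0]]
    - [[0,0,0.9],[0,0,0]]
    - [[0,0,0.7],[0,0,0]]
    - [[0,0,0.5],[0,0,0]]
    - [[0,0,0.3],[0,0,0]]
    - [[0,0,0],[0,0,0]]
    - [[0,0,0],[0,0,0]]

```text
clock: 4.37
position: [0.4882, -0.2121, 0.0941]
ee_rot: [0.0, 0.171, 0.985, -0.0]
force: [-0.6, 0.6, 0.3]
opening: 0.0854
gripper_force: 0.0
```

servo_tool:
  commands:
    - [[0,0,0],[0,0,0]]
    - [[0,0,0],[0,0,0]]
    - [[0,0,0],[0,0,0]]
    - [[0,0,0],[0,0,0]]
    - [[0,0,0],[0,0,0]]
    - [[0,0,0],[0,0,0]]
    - [[0,0,0],[0,0,0]]
    - [[0,0,0],[0,0,0]]
    - [[0,0,0],[0,0,0]]
    - [[0,0,0],[0,0,0]]
  grip: 1

```text
clock: 5.2
position: [0.4878, -0.212, 0.0937]
ee_rot: [0.0, 0.171, 0.985, -0.0]
force: [-2.4, 0.8, 4.5]
opening: 0.0133
gripper_force: 59.7
```

servo_tool:
  commands:
    - [[0,0.2,0],[0,0,0]]
    - [[0,0.2,0],[0,0,0]]
    - [[0,0.2,0],[0,0,0]]
    - [[0,0.2,0],[0,0,0]]
    - [[0,0.2,0],[0,0,0]]
    - [[0,0.2,0],[0,0,0]]
    - [[0,0.2,0],[0,0,0]]
    - [[0,0.2,0],[0,0,0]]
    - [[0,0.1,0],[0,0,0]]
    - [[0,0,0],[0,0,0]]

```text
clock: 6.03
position: [0.4995, -0.1793, 0.0937]
ee_rot: [0.0, 0.171, 0.985, 0.0]
force: [-2.0, -0.3, 5.8]
opening: 0.0132
gripper_force: 59.9
```

servo_tool:
  commands:
    - [[0,0.05,0],[0,0,0]]
    - [[0,0.05,0],[0,0,0]]
    - [[0,0,0],[0,0,0]]
    - [[0,0,0],[0,0,0]]
    - [[0,0,0],[0,0,0]]
    - [[0,0,0],[0,0,0]]
    - [[0,0,0],[0,0,0]]
    - [[0,0,0],[0,0,0]]
    - [[0,0,0],[0,0,0]]
    - [[0,0,0],[0,0,0]]

```text
clock: 6.87
position: [0.4996, -0.1791, 0.0937]
ee_rot: [-0.0, 0.171, 0.985, -0.001]
force: [-5.5, -5.5, 5.8]
opening: 0.0129
gripper_force: 60.0
```

servo_tool:
  commands:
    - [[0,0,0],[0,0,0]]
    - [[0,0,0],[0,0,0]]
    - [[0,0,0],[0,0,0]]
    - [[0,0,0],[0,0,0]]
    - [[0,0,-0.4],[0,0,0]]
    - [[0,0,-1],[0,0,0]]
    - [[0,0,-1],[0,0,0]]
    - [[0,0,-1],[0,0,0]]
    - [[0,0,-1],[0,0,0]]
    - [[0,0,-1],[0,0,0]]
  grip: 0.4

```text
clock: 7.7
position: [0.4999, -0.1778, 0.2029]
ee_rot: [0.0, 0.171, 0.985, 0.0]
force: [0.5, -1.6, 0.2]
opening: 0.0512
gripper_force: 0.0
```

servo_tool:
  commands:
    - [[0,0,-1],[0,0,0]]
    - [[0,0,-1],[0,0,0]]
    - [[-0.3,0.4,-1],[0,0,0]]
    - [[-0.5,0.9,0],[0,0,0]]
    - [[-0.5,0.9,0],[0,0,0]]
    - [[-0.5,0.9,0],[0,0,0]]
    - [[-0.2,0.6,0],[0,0,0]]
    - [[0,0.3,0],[0,0,0]]
    - [[0,0,0],[0,0,0]]
    - [[0,0,0],[0,0,0]]

```text
clock: 8.53
position: [0.564, -0.1161, 0.2612]
ee_rot: [-0.0, 0.171, 0.985, -0.0]
force: [0.4, 0.6, -0.3]
opening: 0.0512
gripper_force: 0.0
```

```bash
python3 - <<'E'
from h import *
np.set_printoptions(precision=4,suppress=True)
s=shot('wrist','w2');print(s['position'],s['ee_rot'])
a=cv2.imread('pics/w2.png');cv2.imwrite('pics/w2c.png',cv2.resize(a[140:340,200:460],None,fx=3,fy=3,interpolation=2))
E
```

```text
[ 0.564  -0.1161  0.2612] [-0.0004  0.1708  0.9853 -0.0002]
```

View pics/w2c.png

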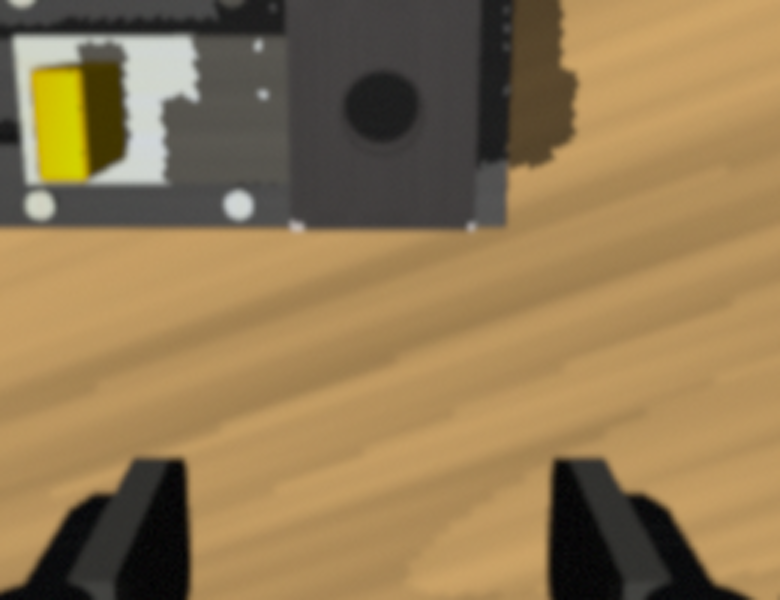

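The crop shows the tongue home: its hole is dark clear through the catch hole at about (327,176) full-picture, with the tab moved up to it. Next is the rack.

```bash
python3 - <<'E'
from h import *
np.set_printoptions(precision=4,suppress=True)
print('hole',px('w2',[327.1,176.2],.062),'tab',px('w2',[220,181.7],.1))
E
```

```text
hole [[ 0.5246 -0.0978  0.062 ]] tab [[ 0.4975 -0.1777  0.1   ]]
```

servo_tool:
  commands:
    - [[0.85,0.93,0],[0,0,0]]
    - [[0.85,0.93,0],[0,0,0]]
    - [[0.85,0.93,0],[0,0,0]]
    - [[0.85,0.93,0],[0,0,0]]
    - [[0.85,0.93,0],[0,0,0]]
    - [[0.85,0.93,0],[0,0,0]]
    - [[0.85,0.93,0],[0,0,0]]
    - [[0.85,0.93,0],[0,0,0]]
    - [[0.85,0.93,0],[0,0,0]]
    - [[0.85,0.93,0],[0,0,0]]
  grip: 0

```text
clock: 9.42
position: [0.4663, 0.1164, 0.2614]
ee_rot: [0.0, 0.172, 0.985, -0.0]
force: [0.7, -0.6, 0.4]
opening: 0.0852
gripper_force: 0.0
```

servo_tool:
  commands:
    - [[0.85,0.93,0],[0,0,0]]
    - [[0.85,0.93,0],[0,0,0]]
    - [[0.85,0.93,0],[0,0,0]]
    - [[0.85,0.93,0],[0,0,0]]
    - [[0,0,0],[0,0,-0.94]]
    - [[0,0,0],[0,0,-0.94]]
    - [[0,0,0],[0,0,-0.94]]
    - [[0,0,0],[0,0,-0.94]]
    - [[0,0,0],[0,0,-0.94]]
    - [[0,0,0],[0,0,-0.94]]

```text
clock: 10.25
position: [0.4281, 0.2083, 0.2613]
ee_rot: [0.0, -0.055, 0.998, -0.0]
force: [-0.4, 0.0, 0.0]
opening: 0.0853
gripper_force: 0.0
```

servo_tool:
  commands:
    - [[0,0,0],[0,0,-0.94]]
    - [[0,0,0],[0,0,-0.94]]
    - [[0,0,0],[0,0,-0.94]]
    - [[0,0,0.8],[0,0,0]]
    - [[0,0,0.8],[0,0,0]]
    - [[0,0,0.5],[0,0,0]]
    - [[0,0,0],[0,0,0]]
    - [[0,0,0],[0,0,0]]
    - [[0,0,0],[0,0,0]]
    - [[0,0,0],[0,0,0]]

```text
clock: 11.08
position: [0.4288, 0.2093, 0.2205]
ee_rot: [0.001, -0.166, 0.986, 0.0]
force: [0.3, -0.2, -0.1]
opening: 0.0851
gripper_force: 0.0
```

```bash
python3 - <<'E'
from h import *
np.set_printoptions(precision=4,suppress=True)
s=shot('wrist','w3');print(s['position'],s['ee_rot'])
E
```

```text
[0.4288 0.2093 0.2205] [ 0.001  -0.1657  0.9862  0.0001]
```

View pics/w3.png

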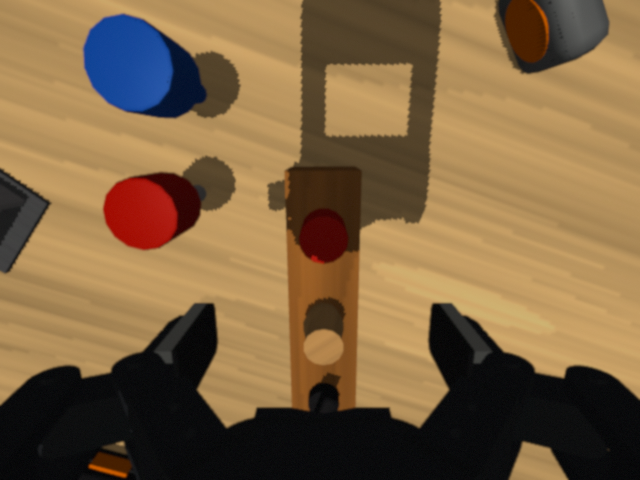

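The wrist view shows the knob's top centred at about (325,239), the rack upright in the picture, and the big red pin at (150,210) to the left.

```bash
python3 - <<'E'
from h import *
np.set_printoptions(precision=4,suppress=True)
k=px('w3',[325.3,239],.096);print(k,px('w3',[[325,240],[140,212],[185,200]]))
s=load('w3')[0];Rm=q2R(s['ee_rot']);P=np.vstack([k,px('w3',[[140,212],[185,200],[130,65]])]);print((P-s['position'])@Rm)
E
```

```text
[[0.4236 0.2096 0.096 ]] [[0.4242 0.2095 0.0968]
 [0.4397 0.0912 0.1185]
 [0.4279 0.1103 0.1001]]
[[ 0.005   0.002   0.1245]
 [ 0.0284 -0.1152  0.102 ]
 [ 0.0334 -0.0932  0.1204]
 [ 0.1116 -0.1068  0.0977]]
```

servo_tool:
  commands:
    - [[0.17,0.07,0.9],[0,0,0]]
    - [[0,0,0.9],[0,0,0]]
    - [[0,0,0.9],[0,0,0]]
    - [[0,0,0.9],[0,0,0]]
    - [[0,0,0.9],[0,0,0]]
    - [[0,0,0.9],[0,0,0]]
    - [[0,0,0.6],[0,0,0]]
    - [[0,0,0.4],[0,0,0]]
    - [[0,0,0.2],[0,0,0]]
    - [[0,0,0],[0,0,0]]

```text
clock: 11.97
position: [0.4244, 0.2094, 0.087]
ee_rot: [-0.0, -0.166, 0.986, -0.0]
force: [0.5, -0.0, 0.4]
opening: 0.0856
gripper_force: 0.0
```

servo_tool:
  commands:
    - [[0,0,0],[0,0,0]]
    - [[0,0,0],[0,0,0]]
    - [[0,0,0],[0,0,0]]
    - [[0,0,0],[0,0,0]]
    - [[0,0,0],[0,0,0]]
    - [[0,0,0],[0,0,0]]
    - [[0,0,0],[0,0,0]]
    - [[0,0,0],[0,0,0]]
    - [[0,0,0],[0,0,0]]
    - [[0,0,0],[0,0,0]]
  grip: 1

```text
clock: 12.8
position: [0.4253, 0.2097, 0.0884]
ee_rot: [0.001, -0.166, 0.986, 0.0]
force: [-0.0, 0.5, 4.4]
opening: 0.0345
gripper_force: 59.8
```

servo_tool:
  commands:
    - [[0,0,-0.4],[0,0,0]]
    - [[0,0,-0.8],[0,0,0]]
    - [[0,0,-1],[0,0,0]]
    - [[0,0,-1],[0,0,0]]
    - [[0,0,-1],[0,0,0]]
    - [[0,0,-1],[0,0,0]]
    - [[0,0,-1],[0,0,0]]
    - [[0,0,-1],[0,0,0]]
    - [[0,0,-0.6],[0,0,0]]
    - [[0,0,0],[0,0,0]]

```text
clock: 13.63
position: [0.4256, 0.2098, 0.2463]
ee_rot: [0.002, -0.166, 0.986, 0.0]
force: [0.4, 0.4, -1.9]
opening: 0.0345
gripper_force: 59.8
```

```bash
python3 - <<'E'
from h import *
np.set_printoptions(precision=4,suppress=True)
s=shot('scene','sc1');shot('side','si1');print(s['position'],s['ee_rot'])
Rm=q2R(s['ee_rot']);print((np.array([.526,-.098,.24])-s['position'])@Rm)
a=cv2.imread('pics/sc1.png')[60:360,250:570];b=cv2.imread('pics/si1.png')[30:330,150:470]
cv2.imwrite('pics/c1.png',cv2.resize(np.hstack([a,b]),None,fx=1.25,fy=1.25))
E
```

```text
[0.4256 0.2098 0.2463] [ 0.0025 -0.1658  0.9862  0.0004]
[ 0.0058 -0.3237  0.0063]
```

View pics/c1.png

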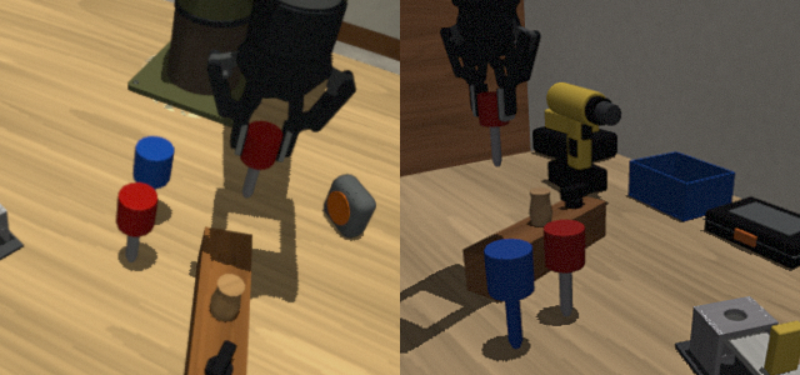

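The pin hangs upright in the grip, and the big pin and blue pin are untouched. I carry it over the latch.

servo_tool:
  commands:
    - [[0,-0.5,-0.3],[0,0,0]]
    - [[0,-0.95,0],[0,0,0]]
    - [[0,-0.95,0],[0,0,0]]
    - [[0,-0.95,0],[0,0,0]]
    - [[0,-0.95,0],[0,0,0]]
    - [[0,-0.95,0],[0,0,0]]
    - [[0,-0.95,0],[0,0,0]]
    - [[0,-0.95,0],[0,0,0]]
    - [[0,-0.95,0],[0,0,0]]
    - [[0,-0.95,0],[0,0,0]]

```text
clock: 14.57
position: [0.4831, 0.0367, 0.2477]
ee_rot: [-0.002, -0.166, 0.986, 0.0]
force: [0.8, 1.1, -1.0]
opening: 0.0347
gripper_force: 60.0
```

servo_tool:
  commands:
    - [[0.1,-0.95,0],[0,0,0]]
    - [[0.1,-0.95,0],[0,0,0]]
    - [[0.1,-0.95,0],[0,0,0]]
    - [[0,-0.95,0],[0,0,0]]
    - [[0,-0.95,0],[0,0,0]]
    - [[0,-0.95,0],[0,0,0]]
    - [[0,-0.95,0],[0,0,0]]
    - [[0,-0.5,0],[0,0,0]]
    - [[0,0,0],[0,0,0]]
    - [[0,0,0],[0,0,0]]

```text
clock: 15.4
position: [0.5242, -0.0989, 0.2483]
ee_rot: [-0.001, -0.165, 0.986, 0.001]
force: [-0.3, 0.3, -1.2]
opening: 0.0346
gripper_force: 60.1
```

servo_tool:
  commands:
    - [[0,0,0.9],[0,0,0]]
    - [[0,0,0.9],[0,0,0]]
    - [[0,0,0.9],[0,0,0]]
    - [[0,0,0.9],[0,0,0]]
    - [[0,0,0.6],[0,0,0]]
    - [[0,0,0.3],[0,0,0]]
    - [[0,0,0],[0,0,0]]
    - [[0,0,0],[0,0,0]]
    - [[0,0,0],[0,0,0]]
    - [[0,0,0],[0,0,0]]

```text
clock: 16.23
position: [0.5256, -0.0989, 0.1608]
ee_rot: [0.001, -0.166, 0.986, -0.001]
force: [-1.1, -0.4, -1.1]
opening: 0.0344
gripper_force: 60.1
```

```bash
python3 - <<'E'
from h import *
s=shot('scene','sc2');shot('side','si2');print(s['position'],s['ee_rot'])
a=cv2.imread('pics/sc2.png')[165:265,180:280];b=cv2.imread('pics/si2.png')[215:315,370:470]
cv2.imwrite('pics/c2.png',cv2.resize(np.hstack([a,b]),None,fx=4,fy=4,interpolation=2))
E
```

```text
[ 0.52559516 -0.09893981  0.16082146] [ 1.13007492e-03 -1.65780652e-01  9.86161859e-01 -5.35379856e-04]
```

View pics/c2.png

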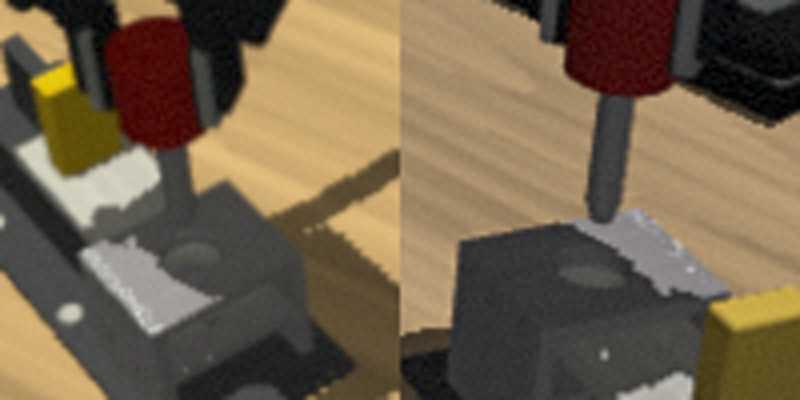

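The crops show the foot at (181,215) in the left half and (603,218) in the right half, just above the hole at (193,256) and (592,273).

```bash
python3 - <<'E'
from h import *
np.set_printoptions(precision=4,suppress=True)
def ray(fn,uv):
    A=px(fn,uv,.0)[0];B=px(fn,uv,.2)[0];return A,(B-A)/np.linalg.norm(B-A)
def tri(p,q):
    M=np.zeros((3,3));v=np.zeros(3)
    for fn,uv in(('sc2',p),('si2',q)):
        a,d=ray(fn,uv);N=np.eye(3)-np.outer(d,d);M+=N;v+=N@a
    return np.linalg.solve(M,v)
f=tri([225,218.2],[420.5,269]);h=tri([228,228.8],[417.8,283])
print('foot',f,'hole',h)
print('planes hole',px('sc2',[228,228.8],.062),px('si2',[417.8,283],.062))
print('foot planes',px('sc2',[225,218.2],.0804),px('si2',[420.5,269],.0804))
# shank axis top (at knob bottom)
print('shanktop',tri([180+172/4,165+148/4],[370+217/4,215+95/4]))
s=load('sc2')[0];d=h-f;d[2]=0;print(d@q2R(s['ee_rot']))
E
```

```text
foot [ 0.5254 -0.1013  0.0817] hole [ 0.5257 -0.0992  0.0593]
planes hole [[ 0.5271 -0.0965  0.062 ]] [[ 0.5229 -0.1024  0.062 ]]
foot planes [[ 0.5243 -0.1019  0.0804]] [[ 0.5275 -0.1002  0.0804]]
shanktop [ 0.5298 -0.0964  0.1218]
[-0.001   0.0019 -0.    ]
```

servo_tool:
  commands:
    - [[0,0.08,0.3],[0,0,0]]
    - [[0,0,0.3],[0,0,0]]
    - [[0,0,0.3],[0,0,0]]
    - [[0,0,0.3],[0,0,0]]
    - [[0,0,0.2],[0,0,0]]
    - [[0,0,0.2],[0,0,0]]
    - [[0,0,0.2],[0,0,0]]
    - [[0,0,0],[0,0,0]]
    - [[0,0,0],[0,0,0]]
    - [[0,0,0],[0,0,0]]

```text
clock: 17.17
position: [0.5244, -0.0973, 0.1236]
ee_rot: [0.0, -0.166, 0.986, -0.0]
force: [0.7, 0.3, -1.1]
opening: 0.0345
gripper_force: 60.1
```

servo_tool:
  commands:
    - [[0,0,0.2],[0,0,0]]
    - [[0,0,0.2],[0,0,0]]
    - [[0,0,0.2],[0,0,0]]
    - [[0,0,0.2],[0,0,0]]
    - [[0,0,0.2],[0,0,0]]
    - [[0,0,0.2],[0,0,0]]
    - [[0,0,0.2],[0,0,0]]
    - [[0,0,0.15],[0,0,0]]
    - [[0,0,0],[0,0,0]]
    - [[0,0,0],[0,0,0]]

```text
clock: 18.0
position: [0.5241, -0.0972, 0.092]
ee_rot: [-0.0, -0.166, 0.986, 0.0]
force: [0.4, -0.2, -1.6]
opening: 0.0347
gripper_force: 60.1
```

servo_tool:
  commands:
    - [[0,0,0.04],[0,0,0]]
    - [[0,0,0],[0,0,0]]
    - [[0,0,0],[0,0,0]]
    - [[0,0,0],[0,0,0]]
    - [[0,0,0],[0,0,0]]
    - [[0,0,0],[0,0,0]]
    - [[0,0,-0.3],[0,0,0]]
    - [[0,0,-0.6],[0,0,0]]
    - [[0,0,-1],[0,0,0]]
    - [[0,0,-1],[0,0,0]]
  grip: 0.3

```text
clock: 18.83
position: [0.524, -0.0972, 0.1507]
ee_rot: [-0.0, -0.166, 0.986, 0.0]
force: [-0.2, 0.0, -0.4]
opening: 0.0597
gripper_force: 0.0
```

servo_tool:
  commands:
    - [[0,0,-1],[0,0,0]]
    - [[0,0,-1],[0,0,0]]
    - [[0,0,-1],[0,0,0]]
    - [[0,0,-1],[0,0,0]]
    - [[0,0,-0.5],[0,0,0]]
    - [[0,0,0],[0,0,0]]
    - [[0,0,0],[0,0,0]]
    - [[0,0,0],[0,0,0]]
    - [[0,0,0],[0,0,0]]
    - [[0,0,0],[0,0,0]]

```text
clock: 19.67
position: [0.5235, -0.0971, 0.2379]
ee_rot: [-0.001, -0.166, 0.986, 0.001]
force: [0.1, -0.3, 0.0]
opening: 0.0594
gripper_force: 0.0
```

```bash
python3 - <<'E'
from h import *
s=shot('scene','sc3');shot('side','si3');print(s['position'],s['force'],s['opening'])
a=cv2.imread('pics/sc3.png')[145:285,150:290];b=cv2.imread('pics/si3.png')[205:345,370:510]
cv2.imwrite('pics/c3.png',cv2.resize(np.hstack([a,b]),None,fx=2.8,fy=2.8,interpolation=2))
s3=px('sc3',[228,222]);print(s3)
E
```

```text
[ 0.52351481 -0.09707016  0.23785643] [ 0.09911007 -0.28310302  0.00257262] 0.05944646559962377
[[ 0.53557932 -0.08549144  0.09025393]]
```

View pics/c3.png

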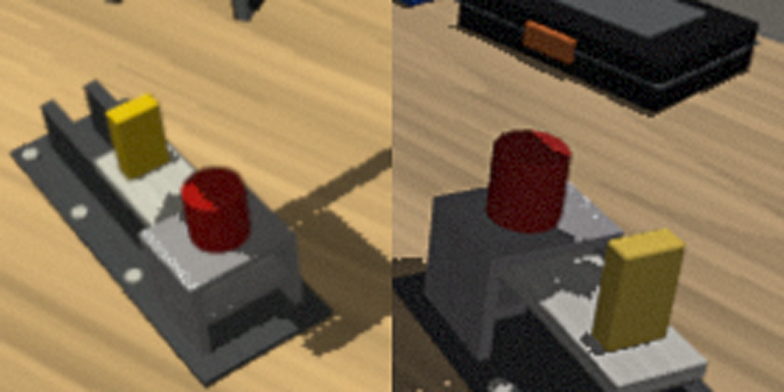

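The knob rests flat and upright on the catch with the tongue home, and the gripper is clear.

```bash
python3 -c "
from h import *
print(order.sign_off())"
```

```text
the job is handed in; nothing more can be done
None
```

The latch is locked: the tongue is slid home, the red-knobbed pin is down through the catch with its knob resting flat on top, and the gripper is clear. I handed the job in at about 20 s; the sign-off returned no verdict.

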